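Shut down a microscope lamp

ROBOT

A 6-joint arm with a two-finger parallel gripper is mounted at the origin on the work surface. World frame = base frame: x ahead of the robot, y to its left, z up, the work surface at z = 0. Lengths are in m, angles in rad, forces in N, time in s.
With the tool pointing down it reaches from about 0.225 to 0.725 m from the base axis. Payload 3.1 kg.
Tool frame: the origin (TCP) lies midway between the tips of the shut fingers; the grasp point (between the pads) lies 19 mm behind it; z points along the fingers, y is the line along which they close (so a half turn about z gives the same grasp; the last joint's range is limited). The gripper opens to 85 mm and grips with 20 to 120 N. Pads are 22 mm wide; open, the fingers measure 114 mm over their backs; the gripper's body (76 mm by 85 mm) begins 54 mm behind the grasp point. The pads swing forward as they close: fully open they stand 13 mm farther back than shut.
Start: joints at [1.015, 0.048, 0.099, 1.622, 0, 1.443], TCP at [0.218, 0.478, 0.231] pointing down, gripper open.
Joint ranges: [-2.91, 2.91], [-0.99, 1.94], [-1.21, 1.42], [-2.12, 2.29], [-1.49, 1.47], [-3.14, 3.14]. Speed limits (rad/s): [2.79, 2.79, 3.14, 3.14, 3.14, 3.14].

INTERFACE

Orientations are given as a unit quaternion [x, y, z, w].
In Python, from station import * gives the robot as it stands.
- The arm moves only by the tool apply_moves, never from a script. Its argument "commands" is a list of rows, each a list of 5 numbers: the shift along the tool's x, y, z normalised to -1 to 1, where 1 is 0.04 m, then the turn about the tool's z normalised to -1 to 1, where 1 is 4 degrees, then the closure, from 0 (fully open) to 1 (shut). In form: [[x, y, z, yaw, gripper], ...]. A call has 1 to 12 rows; each row shifts and turns the commanded pose from where the row before left it, along the tool's axes as they then stand; what a row does not reach is not made up. A row lasts 1/12 s, in which the tool goes at most 41.7 mm and 7.16 degrees, less where a joint would pass 70% of its speed; a pose out of reach is approached as far as the arm can. A call with a number of a shift or a turn outside -1 to 1 is refused whole. A call with a gripper value outside its range is refused whole. The fingers move at their own pace and stop on an object; "newtons" is the grip in N (left out, the last holds). Time passes only in rows, so rows that do not move let the fingers close. It gives the time, the measured TCP pose, the force, the opening and the grip force at its end, in the units of the state.
- read_state(): the state, without advancing time (a new reading comes with each control period).
- get_image(name): name is "scene" or "top"; returns a dict with "color" (420x560x3 uint8, blue, green, red), "fx", "fy", "cx", "cy" (pixels), "dist_coeffs" ([k1, k2, p1, p2, k3] as OpenCV has them; the pictures are not rectified), "position" and "attitude" of the camera in the world. Camera axes: x right, y up, looking along -z (the intrinsics and any distortion apply to the point x, -y, -z); pixel columns grow to the right and rows downward; lengths in m; the calibration is good to about 2 mm. A picture is of the moment at which its call begins. There is no depth.
- sign_off(): hands the job in; it is judged then, once.
Trained networks look in a picture, given as the dict that the camera call returned (one of the last four; its "shot" number tells which), for a name from the list of things; names that differ only in an ending like _2 or _b are one class to them, and where a whole thing is asked for, a point or a joint stands for the part that bears it (a point fixed in the world has none). Each returns a list of dicts, best first, with "score" (0 to 1); they miss things now and then, are a little off and sometimes report something else, mostly with a low value. They report only what shows in the picture. A call takes as long as a camera call.
- cut_out(picture, label): "pixels" (420x560 bool, what is visible of it) and "pixel" ([column, row] in pixels, amid what is visible of it).
The state is a dict: "t": time; "joint_pos": joint angles; "joint_velocities": joint speeds; "effort": joint torques, N m; "ee_pos": TCP position; "tcp_rot": TCP orientation; "force": force on the tool from outside, world axes, zero at the start; "wrist_torque": the same for the moment, N m; "width": opening from 0.0 (shut) to 1.0 (fully open); "finger_force": force on a finger pad.
Only numpy, scipy, OpenCV 4.12 (cv2) and the standard library are available. Lean on these libraries where they do the work, as an engineer would, in place of code of your own. Each camera call takes 0.05 s, during which the arm holds its last target. There are 200 camera calls.

TASK

Shut down the microscope lamp. First turn the round dimmer knob on the sloping panel fully anticlockwise to its end stop; only when the lamp is right down, index the filter turret on the lamphouse one place clockwise (seen from above), so that the metal blank clicks into place at the light port, and do not let the turret run past that place. Leave the dishes, the slide box and the bottle standing where they are.

Things in the scene. Friction and masses are not known exactly. Their poses are not given: they have to be found in the camera images.
- lamp_supply: Fixed cream wedge console, 170 (x) by 160 (y) mm, 45 mm high at its front (-x), 127 mm at its back; the flat top slopes at 0.45 rad (26 degrees), facing up and to its -x. Origin at the centre of its underside, z up. The dimmer sits mid-slope: its turning axis meets the panel 86 mm above the origin and points along (-0.435, 0, 0.900) in this body's axes.
- dimmer_grip (a point): On the axis of the black round dimmer knob, 29 mm out from the sloping panel. z: the turning axis, outwards; x: along the white pointer line. Grip: fluted cylinder, diameter 52 mm, 8 to 45 mm above the panel; skirt under it: diameter 66 mm, 8 mm high. Grip it along its axis, at any angle about it. Friction about 0.07 N m; travel 270 degrees, so it takes several grasps.
- dimmer (a joint): Dimmer angle, rad: 0 is the anticlockwise end stop (lamp right down, off); it grows clockwise as seen looking at the panel, up to 4.71 at the other stop.
- lamphouse: Fixed cream box, 170 (x) by 160 (y) by 80 mm high, origin at the centre of its underside, z up. The turret is in the middle of its top; at the middle of the top's far (+x) edge is the light port: a block 50 mm wide (x from 69 to 85 mm), rising 25 mm above the top, with a stub tube behind.
- turret_grip (a point): On the turret's vertical axis, 117 mm above the lamphouse's underside. Turret: grey metal disc, diameter 128 mm, top 24 mm below this point; black upright bar across it, 62 mm long (x from -35 to 27 mm), 16 mm thick, top 14 mm above this point. x: along the bar to the blank (plain steel disc, 29 mm wide, 47 mm from the axis). Amber glass filters 60 degrees either side of it.
- turret (a joint): Turret angle, rad, growing clockwise seen from above. Sprung detents at 0 (first filter at the light port), 1.047 (blank at the port), 2.094 (second filter); stops just outside. Starts in the detent at 0; about 0.2 N m to leave a detent; springs into the next once past half way.
- dishes: Loose pile of three culture dishes, one piece, 90 mm in diameter, 48 mm high; origin at the centre of its underside. Leave alone.
- slide_box: Loose flat grey slide box, 100 by 85 by 30 mm; origin at the centre of its underside. Leave alone.
- reagent: Loose brown bottle, 64 mm in diameter, 140 mm high; origin at the centre of its underside. Leave alone.

How it is judged:
By the outcome, as a careful person would: the job done as asked, in the order asked, and still so for the second after the job is handed in, with the robot touching nothing.
It also fails if it takes over 64 s, if anything falls off the work surface, if the arm or the gripper's body presses on something with over 40 N, if the wrist force passes 120 N, or if a joint passes its speed limit or range.

## Working session

There is one attempt and no reset: what is moved stays moved. The work goes in short steps, Python scripts to look and compute and a tool call to move; the robot and the scene stay as the last step left them, time stands still between calls to the robot, and variables do not carry over. Pictures are saved under pics/ and viewed, at most 13 in all, crops included, and the job is handed in when it is done.

Besides the shell and the picture viewer there is one more tool, called after "Call:" as name(argument=value, ...) on one line, values as JSON. apply_moves: Moves the arm, as the interface text tells. Its arguments: {"type":"object","properties":{"commands":{"type":"array","items":{"type":"array","items":{"type":"number","minimum":-1,"maximum":1}}},"newtons":{"type":"number"}},"required":["commands"]}

```bash
ls; mkdir -p pics; cat > h.py <<'E'
import numpy as np,cv2
from station import *
from scipy.spatial.transform import Rotation as R
def proj(im,P):
    P=np.atleast_2d(P).astype(float); Rw=R.from_quat(im["attitude"]).as_matrix() if np.size(im["attitude"])==4 else np.array(im["attitude"])
    c=(P-np.array(im["position"]))@Rw; c=c*[1,-1,-1]
    K=np.array([[im["fx"],0,im["cx"]],[0,im["fy"],im["cy"]],[0,0,1.]])
    return cv2.projectPoints(c,np.zeros(3),np.zeros(3),K,np.array(im["dist_coeffs"],float))[0][:,0]
def ray(im,px,z):
    K=np.array([[im["fx"],0,im["cx"]],[0,im["fy"],im["cy"]],[0,0,1.]])
    u=cv2.undistortPoints(np.array(px,float).reshape(-1,1,2),K,np.array(im["dist_coeffs"],float))[:,0]
    d=np.c_[u[:,0],-u[:,1],-np.ones(len(u))]@R.from_quat(im["attitude"]).as_matrix().T
    o=np.array(im["position"]); return o+d*((z-o[2])/d[:,2])[:,None]
E
python3 - <<'E'
from h import *
s=read_state(); print(s["t"],s["ee_pos"],s["tcp_rot"])
for n in ["scene","top"]:
    im=get_image(n); cv2.imwrite(f"pics/{n}0.png",im["color"])
    print(n,im["position"],im["attitude"],im["fx"],im["cx"],im["cy"],im["dist_coeffs"])
    for l in ["lamp_supply","dimmer_grip","lamphouse","turret_grip","dishes","slide_box","reagent"]:
        for r in cut_out(im,l)[:2]:
            p=r["pixels"]; ys,xs=np.nonzero(p); print(l,round(r["score"],2),np.round(r["pixel"]),p.sum(),xs.min(),xs.max(),ys.min(),ys.max())
E
```

```text
pics
0.0 [0.21747373 0.4771602  0.23010912] [ 2.12248354e-01  9.77215033e-01 -1.12069842e-03 -3.99722572e-04]
scene [ 0.89342988 -0.44044994  0.77202378] [0.31764785 0.11545401 0.31029113 0.88853229] 465.6487987545061 284.25780640574584 213.86033031593598 [-0.1224234  0.         0.         0.         0.       ]
lamp_supply 0.64 [226. 329.] 10049 160 289 269 398
dimmer_grip 0.59 [211. 302.] 1402 195 237 282 325
lamphouse 0.75 [387. 165.] 6266 335 443 115 207
turret_grip 0.83 [387. 148.] 1994 359 417 124 166
turret_grip 0.52 [226. 329.] 10034 160 290 268 397
dishes 0.91 [246. 199.] 1592 222 264 176 220
slide_box 0.77 [300. 240.] 2144 269 332 219 272
reagent 0.8 [376. 282.] 1831 355 394 250 312
top [0.4191395  0.00744102 0.79311345] [-0.06890932  0.08008498  0.76634956 -0.63367678] 389.189965141456 275.1559524458469 211.26414787197157 [-0.08606444  0.          0.          0.          0.        ]
lamp_supply 0.88 [381. 182.] 8967 335 432 130 236
dimmer_grip 0.86 [387. 184.] 1037 368 404 165 200
lamphouse 0.68 [116. 230.] 8947 67 170 165 284
turret_grip 0.98 [110. 226.] 3586 77 143 195 262
turret_grip 0.45 [266. 217.] 2092 240 293 188 244
dishes 0.85 [272. 300.] 1772 250 297 277 324
slide_box 0.95 [264. 218.] 2097 240 293 188 245
reagent 0.73 [254. 131.] 1232 239 271 105 153
```

View pics/top0.png

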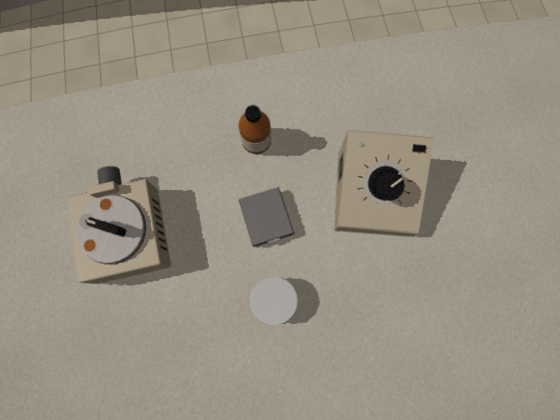

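View pics/scene0.png

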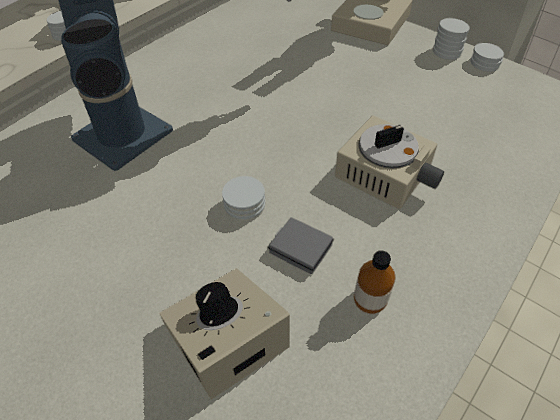

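```bash
cat > fit.py <<'E'
from h import *
from scipy.optimize import minimize
def Rz(a): return R.from_euler("z",a).as_matrix()
def hullmask(im,P):
    m=np.zeros((420*4,560*4),np.uint8); h=cv2.convexHull((proj(im,P)*4+1.5).astype(np.float32)).astype(np.int32)
    cv2.fillConvexPoly(m,h,1); return cv2.resize(m.astype(np.float32),(560,420),interpolation=cv2.INTER_AREA)
t=np.linspace(0,2*np.pi,40)
def cyl(c,a,r,h0,h1):
    a=np.array(a)/np.linalg.norm(a); y=np.array([0,1.,0]); x=np.cross(y,a)
    return np.vstack([np.array(c)+a*h+r*(np.cos(t)[:,None]*x+np.sin(t)[:,None]*y) for h in (h0,h1)])
B=lambda zf,zb:np.array([[x,y,z] for y in(-.08,.08) for x,z in((-.085,0),(.085,0),(-.085,zf),(.085,zb))])
A=(-.435,0,.9)
sup=dict(body=[B(.045,.127)],part=[cyl((0,0,.086),A,.033,0,.008),cyl((0,0,.086),A,.026,.008,.045)])
lh=dict(body=[B(.08,.08)],part=[cyl((0,0,0),(0,0,1),.064,.08,.093),np.array([[x,y,z] for x in(-.0,.0) for y in(0,0) for z in(.093,.131)])])
def iou(m,q): return (np.minimum(m,q).sum()+1)/(np.maximum(m,q).sum()+1)
def cost(p,mod,data,useP):
    M=Rz(p[2]); c=0
    for im,mb,mp in data:
        f=lambda Ps:np.maximum.reduce([hullmask(im,P@M.T+[p[0],p[1],0]) for P in Ps])
        qp=f(mod["part"]); c+=1-iou(np.maximum(mb,mp),np.maximum(f(mod["body"]),qp))
        if useP: c+=.5*(1-iou(mp,qp))
    return c
def run(mod,a,b,ims,useP=True):
    data=[]
    for im in ims:
        g=lambda l:cut_out(im,l)[0]["pixels"].astype(np.float32)
        data.append((im,g(a),g(b)))
    top=[d for d in data if d[0] is ims[-1]][0]; ys,xs=np.nonzero(top[2]); x0=ray(ims[-1],[[xs.mean(),ys.mean()]],.1)[0]
    best=[]
    for k in range(8):
        r=minimize(cost,[x0[0],x0[1],k*np.pi/4],args=(mod,data,useP),method="Nelder-Mead",options=dict(initial_simplex=np.array([x0[0],x0[1],k*np.pi/4])+np.array([[0,0,0],[.02,0,0],[0,.02,0],[0,0,.4]]),maxiter=120))
        best.append((r.fun,*r.x))
    return sorted(best)
if __name__=="__main__":
    ims=[get_image("scene"),get_image("top")]
    for a,b,m in(("lamp_supply","dimmer_grip",sup),("lamphouse","turret_grip",lh)):
        for r in run(m,a,b,ims)[:4]: print(a,np.round(r,4))
    im=ims[1]; 
    for l,z in(("dishes",.024),("slide_box",.015),("reagent",.07)): print(l,ray(im,[cut_out(im,l)[0]["pixel"]],z))
    # bar direction: dark pixels in turret mask
    c=im["color"].max(2); m=cut_out(im,"turret_grip")[0]["pixels"]&(c<60); ys,xs=np.nonzero(m); P=ray(im,np.c_[xs,ys],.125)[:,:2]
    print("bar",P.mean(0),cv2.minAreaRect((P*1000).astype(np.float32)))
    print("amber", ray(im,[[106,204],[90,245],[110,228.]],.093))
    a=cv2.resize(im["color"][150:215,340:435],None,fx=4,fy=4,interpolation=2); b=cv2.resize(im["color"][180:290,60:175],None,fx=3,fy=3,interpolation=2)
    W=np.zeros((335,740,3),np.uint8); W[:a.shape[0],:a.shape[1]]=a; W[:b.shape[0],390:390+b.shape[1]]=b; cv2.imwrite("pics/c1.png",W)
E
python3 fit.py
```

```text
lamp_supply [ 0.1129  0.5839 -0.2324  6.0138]
lamp_supply [ 0.1142  0.5843 -0.2326 -0.2717]
lamp_supply [ 0.6469  0.5806 -0.235   4.5613]
lamp_supply [ 0.6474  0.5804 -0.2349  4.5527]
lamphouse [0.215  0.5942 0.2921 3.1776]
lamphouse [0.2151 0.5942 0.2927 6.315 ]
lamphouse [0.2156 0.5941 0.2925 0.0253]
lamphouse [0.2156 0.5942 0.2924 3.1704]
dishes [[0.60999766 0.32059014 0.024     ]]
slide_box [[0.57628009 0.00595348 0.015     ]]
reagent [[ 0.73794044 -0.01082709  0.07      ]]
bar [0.58561367 0.27677407] ((567.718994140625, 266.6280822753906), (101.8874282836914, 86.19942474365234), 89.41828918457031)
amber [[0.64115648 0.29223678 0.093     ]
 [0.56924096 0.33009597 0.093     ]
 [0.59396235 0.28911366 0.093     ]]
```

View pics/c1.png

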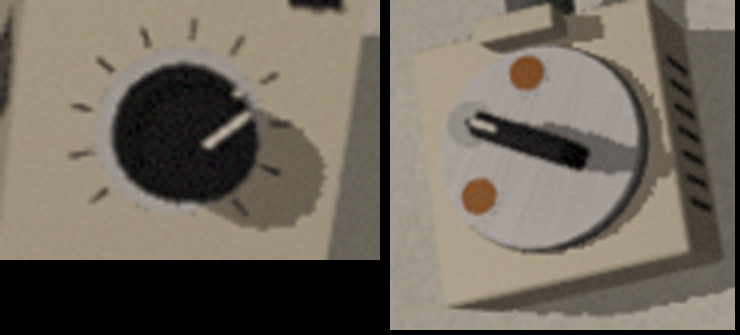

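The top view shows the console at upper right, with the knob at (387,184). The lamphouse is on the left, with the turret at (110,226), the bar pointing about 60° anticlockwise from the port, and amber filters at (106,204) and (90,245). The fits are good: console at (0.584, -0.232) yaw -0.27, lamphouse at (0.594, 0.292) yaw 0.03. The tool can't tilt, so I'll straddle the knob with vertical fingers along the console's y.

Call:
apply_moves(commands=[[-0.765, -0.62, 0, 0, 0], [-0.765, -0.62, 0, 0, 0], [-0.765, -0.62, 0, 0, 0], [-0.765, -0.62, 0, 0, 0], [-0.765, -0.62, 0, 0, 0], [-0.765, -0.62, 0, 0, 0], [-0.765, -0.62, 0, 0, 0], [-0.765, -0.62, 0, 0, 0], [-0.765, -0.62, 0, 0, 0], [-0.765, -0.62, 0, 0, 0]], newtons=25)

```text
t: 2.33
ee_pos: [0.3939, 0.1233, 0.2317]
tcp_rot: [0.212, 0.977, 0.0, 0.001]
force: [1.6, -0.1, 0.4]
width: 1.004
finger_force: 0.0
```

Call:
apply_moves(commands=[[-0.765, -0.62, 0, 0, 0], [-0.765, -0.62, 0, 0, 0], [-0.765, -0.62, 0, 0, 0], [-0.765, -0.62, 0, 0, 0], [-0.765, -0.62, 0, 0, 0], [-0.765, -0.62, 0, 0, 0], [-0.765, -0.62, 0, 0, 0], [-0.765, -0.62, 0, 0, 0], [-0.765, -0.62, 0, 0, 0], [-0.765, -0.62, 0, 0, 0]])

```text
t: 3.17
ee_pos: [0.5694, -0.2295, 0.2312]
tcp_rot: [0.212, 0.977, 0.0, 0.0]
force: [0.7, 0.7, 0.2]
width: 0.997
finger_force: 0.0
```

Call:
apply_moves(commands=[[0, 0, 0, 0.95, 0], [0, 0, 0, 0.95, 0], [0, 0, 0, 0.95, 0], [0, 0, 0, 0.95, 0], [0, 0, 0, 0.95, 0], [0, 0, 0, 0.95, 0], [0, 0, 0, 0, 0]])

```text
t: 3.75
ee_pos: [0.5689, -0.2276, 0.2312]
tcp_rot: [0.402, 0.916, 0.0, -0.0]
force: [-0.3, 0.5, 0.4]
width: 1.001
finger_force: 0.0
```

```bash
cat > go.py <<'E'
import sys
from h import *
s=read_state(); M=R.from_quat(s["tcp_rot"]).as_matrix(); T=np.array([float(v) for v in sys.argv[1:4]])
print("t",s["t"],"pos",np.round(s["ee_pos"],4),"y angle",round(np.degrees(np.arctan2(M[1,1],M[0,1])),1),"z",np.round(M[:,2],3),"F",np.round(s["force"],1),"T",np.round(s["wrist_torque"],2),"w",s["width"],"q6",s["joint_pos"][5])
print("units to go", np.round(M.T@(T-s["ee_pos"])/.04,2))
E
python3 go.py .569 -.2283 .102
```

```text
t 3.75 pos [ 0.5689 -0.2276  0.2312] y angle 42.6 z [-0.  0. -1.] F [-0.3  0.5  0.4] T [ 0.02  0.06 -0.03] w 1.000970833924389 q6 0.3369561622465281
units to go [-0.02 -0.01  3.23]
```

Call:
apply_moves(commands=[[0, 0, 0.65, 0, 0], [0, 0, 0.65, 0, 0], [0, 0, 0.65, 0, 0], [0, 0, 0.65, 0, 0], [0, 0, 0.6, 0, 0], [0, 0, 0, 0, 0]])

```text
t: 4.25
ee_pos: [0.5649, -0.2254, 0.0965]
tcp_rot: [0.4, 0.916, 0.0, -0.006]
force: [-0.9, 0.8, -1.8]
width: 1.002
finger_force: 0.0
```

Call:
apply_moves(commands=[[0, 0, 0, 0, 1], [0, 0, 0, 0, 1], [0, 0, 0, 0, 1], [0, 0, 0, 0, 1], [0, 0, 0, 0, 1], [0, 0, 0, 0, 1]], newtons=25)

```text
t: 4.75
ee_pos: [0.5702, -0.2283, 0.1063]
tcp_rot: [0.401, 0.916, -0.0, 0.002]
force: [-2.2, 0.5, 6.3]
width: 0.629
finger_force: 26.2
```

```bash
python3 go.py .569 -.2283 .102; python3 -c "
from h import *
im=get_image('scene');cv2.imwrite('pics/s2.png',cv2.resize(im['color'][210:380,120:320],None,fx=3,fy=3,interpolation=2))"
```

```text
t 4.75 pos [ 0.5702 -0.2283  0.1063] y angle 42.7 z [ 0.004 -0.002 -1.   ] F [-2.2  0.5  6.3] T [0.07 0.29 0.11] w 0.628836238570725 q6 0.3355446593523647
units to go [ 0.02 -0.02  0.11]
```

View pics/s2.png

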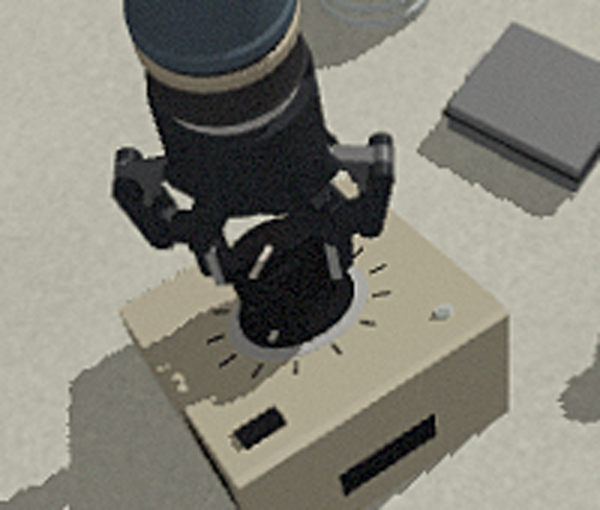

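The fingers straddle the knob cleanly at 53 mm and sit clear of the panel. Turning anticlockwise.

Call:
apply_moves(commands=[[0, 0, 0, -0.5, 1], [0, 0, 0, -1, 1], [0, 0, 0, -1, 1], [0, 0, 0, -1, 1], [0, 0, 0, -1, 1], [0, 0, 0, -1, 1], [0, 0, 0, -1, 1], [0, 0, 0, -1, 1]])

```text
t: 5.47
ee_pos: [0.5716, -0.2292, 0.1048]
tcp_rot: [0.149, 0.989, -0.001, 0.003]
force: [4.8, -1.1, -4.2]
width: 0.601
finger_force: 27.1
```

Call:
apply_moves(commands=[[0, 0, 0, -1, 1], [0, 0, 0, -1, 1], [0, 0, 0, -1, 1], [0, 0, 0, -1, 1], [0, 0, 0, -1, 1], [0, 0, 0, -1, 1], [0, 0, 0, -1, 1], [0, 0, 0, -1, 1], [0, 0, 0, 0, 1]])

```text
t: 6.22
ee_pos: [0.5687, -0.2293, 0.1082]
tcp_rot: [-0.128, 0.992, -0.003, 0.0]
force: [-6.9, 3.2, 13.0]
width: 0.597
finger_force: 64.1
```

```bash
python3 go.py .569 -.2283 .102; python3 -c "
from h import *
im=get_image('scene');cv2.imwrite('pics/s3.png',cv2.resize(im['color'][210:380,120:320],None,fx=3,fy=3,interpolation=2))"
```

```text
t 6.2167 pos [ 0.5687 -0.2293  0.1082] y angle 104.7 z [ 0.001 -0.006 -1.   ] F [-6.9  3.2 13. ] T [-0.86  1.3  -0.63] w 0.5969483373873641 q6 -0.7462970448003766
units to go [-0.01  0.02  0.15]
```

View pics/s3.png

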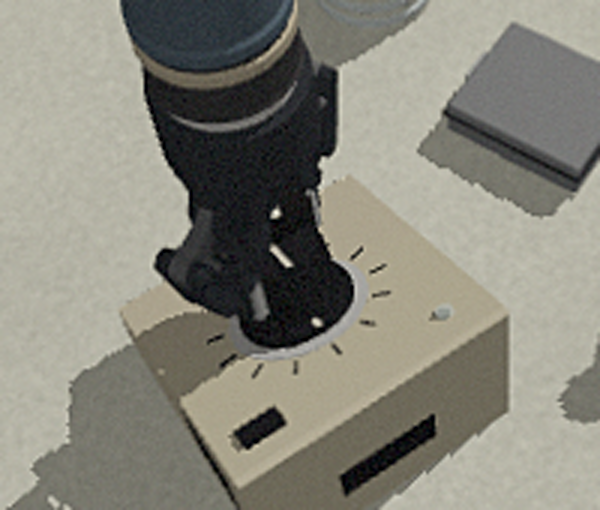

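The skirt mark moved from (275,335) to (318,322), so the knob is turning. I'll repeat the stroke.

Call:
apply_moves(commands=[[0, 0, 0, 0, 0], [0, 0, 0, 0, 0], [0, 0, 0, 0, 0], [0, 0, 0, 1, 0], [0, 0, 0, 1, 0], [0, 0, 0, 1, 0], [0, 0, 0, 1, 0], [0, 0, 0, 1, 0], [0, 0, 0, 1, 0], [0, 0, 0, 1, 0], [0, 0, 0, 1, 0]])

```text
t: 7.18
ee_pos: [0.5689, -0.2274, 0.1025]
tcp_rot: [0.152, 0.988, 0.0, -0.0]
force: [0.1, -0.4, -0.1]
width: 1.0
finger_force: 0.0
```

Call:
apply_moves(commands=[[0, 0, 0, 1, 0], [0, 0, 0, 1, 0], [0, 0, 0, 1, 0], [0, 0, 0, 1, 0], [0, 0, 0, 1, 0], [0, 0, 0, 1, 0], [0, 0, 0, 1, 0], [0, 0, 0, 0, 1], [0, 0, 0, 0, 1], [0, 0, 0, 0, 1], [0, 0, 0, 0, 1], [0, 0, 0, 0, 1]])

```text
t: 8.18
ee_pos: [0.5693, -0.227, 0.1035]
tcp_rot: [0.385, 0.923, 0.001, 0.0]
force: [-0.6, 2.0, 0.9]
width: 0.631
finger_force: 26.2
```

Call:
apply_moves(commands=[[0, 0, 0, 0, 1], [0, 0, 0, -1, 1], [0, 0, 0, -1, 1], [0, 0, 0, -1, 1], [0, 0, 0, -1, 1], [0, 0, 0, -1, 1], [0, 0, 0, -1, 1], [0, 0, 0, -1, 1]])

```text
t: 8.85
ee_pos: [0.5692, -0.2284, 0.1033]
tcp_rot: [0.149, 0.989, -0.001, 0.0]
force: [2.9, 0.2, -2.8]
width: 0.598
finger_force: 26.8
```

Call:
apply_moves(commands=[[0, 0, 0, -1, 1], [0, 0, 0, -1, 1], [0, 0, 0, -1, 1], [0, 0, 0, -1, 1], [0, 0, 0, -1, 1], [0, 0, 0, -1, 1], [0, 0, 0, -1, 1], [0, 0, 0, -1, 1], [0, 0, 0, 0, 1]])

```text
t: 9.6
ee_pos: [0.5668, -0.23, 0.1066]
tcp_rot: [-0.127, 0.992, -0.004, -0.002]
force: [-8.7, 3.1, 11.2]
width: 0.599
finger_force: 68.4
```

```bash
python3 go.py .569 -.2283 .102
```

```text
t 9.6 pos [ 0.5668 -0.23    0.1066] y angle 104.6 z [-0.004 -0.008 -1.   ] F [-8.7  3.1 11.2] T [-1.31  1.5  -0.74] w 0.5989511874190229 q6 -0.745760531597642
units to go [-0.07  0.03  0.11]
```

Call:
apply_moves(commands=[[0, 0, 0, 0, 0], [0, 0, 0, 0, 0], [0, 0, 0, 0, 0], [0, 0, 0, 1, 0], [0, 0, 0, 1, 0], [0, 0, 0, 1, 0], [0, 0, 0, 1, 0], [0, 0, 0, 1, 0], [0, 0, 0, 1, 0], [0, 0, 0, 1, 0], [0, 0, 0, 1, 0]])

```text
t: 10.52
ee_pos: [0.5687, -0.2275, 0.1024]
tcp_rot: [0.152, 0.988, 0.0, -0.001]
force: [0.2, 0.0, 0.8]
width: 1.001
finger_force: 0.0
```

Call:
apply_moves(commands=[[0, 0, 0, 1, 0], [0, 0, 0, 1, 0], [0, 0, 0, 1, 0], [0, 0, 0, 1, 0], [0, 0, 0, 1, 0], [0, 0, 0, 1, 0], [0, 0, 0, 1, 0], [0, 0, 0, 0, 1], [0, 0, 0, 0, 1], [0, 0, 0, 0, 1], [0, 0, 0, 0, 1], [0, 0, 0, 0, 1]])

```text
t: 11.52
ee_pos: [0.5692, -0.227, 0.1035]
tcp_rot: [0.385, 0.923, 0.001, 0.0]
force: [0.7, 0.6, 1.4]
width: 0.627
finger_force: 26.3
```

```bash
python3 -c "
from h import *
im=get_image('scene');cv2.imwrite('pics/s4.png',cv2.resize(im['color'][210:380,120:320],None,fx=3,fy=3,interpolation=2))"
```

```text
(no output)
```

View pics/s4.png

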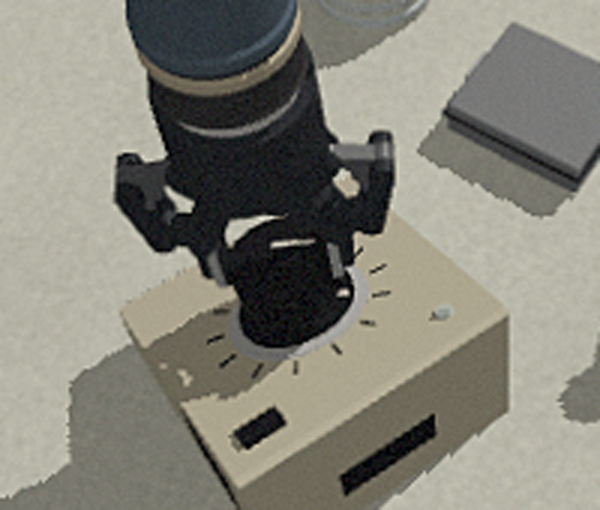

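The skirt mark is now at (345,292), about 60° further on. Next is the third stroke.

Call:
apply_moves(commands=[[0, 0, 0, 0, 1], [0, 0, 0, -1, 1], [0, 0, 0, -1, 1], [0, 0, 0, -1, 1], [0, 0, 0, -1, 1], [0, 0, 0, -1, 1], [0, 0, 0, -1, 1], [0, 0, 0, -1, 1]])

```text
t: 12.23
ee_pos: [0.5692, -0.2284, 0.1032]
tcp_rot: [0.149, 0.989, -0.001, 0.0]
force: [1.7, 3.2, 0.8]
width: 0.596
finger_force: 26.4
```

Call:
apply_moves(commands=[[0, 0, 0, -1, 1], [0, 0, 0, -1, 1], [0, 0, 0, -1, 1], [0, 0, 0, -1, 1], [0, 0, 0, -1, 1], [0, 0, 0, -1, 1], [0, 0, 0, -1, 1], [0, 0, 0, -1, 1], [0, 0, 0, 0, 1]])

```text
t: 12.98
ee_pos: [0.5669, -0.2302, 0.1064]
tcp_rot: [-0.127, 0.992, -0.004, -0.002]
force: [-9.1, 4.3, 10.1]
width: 0.599
finger_force: 68.2
```

```bash
python3 go.py .569 -.2283 .102
```

```text
t 12.9833 pos [ 0.5669 -0.2302  0.1064] y angle 104.6 z [-0.004 -0.009 -1.   ] F [-9.1  4.3 10.1] T [-1.78  1.19 -1.1 ] w 0.5985633431585792 q6 -0.7445767081716838
units to go [-0.06  0.03  0.11]
```

Call:
apply_moves(commands=[[0, 0, 0, 0, 0], [0, 0, 0, 0, 0], [0, 0, 0, 0, 0], [0, 0, 0, 1, 0], [0, 0, 0, 1, 0], [0, 0, 0, 1, 0], [0, 0, 0, 1, 0], [0, 0, 0, 1, 0], [0, 0, 0, 1, 0], [0, 0, 0, 1, 0], [0, 0, 0, 1, 0]])

```text
t: 13.9
ee_pos: [0.5687, -0.2277, 0.1025]
tcp_rot: [0.152, 0.988, -0.0, -0.001]
force: [0.5, -0.1, -0.7]
width: 1.001
finger_force: 0.0
```

Call:
apply_moves(commands=[[0, 0, 0, 1, 0], [0, 0, 0, 1, 0], [0, 0, 0, 1, 0], [0, 0, 0, 1, 0], [0, 0, 0, 1, 0], [0, 0, 0, 1, 0], [0, 0, 0, 1, 0], [0, 0, 0, 0, 1], [0, 0, 0, 0, 1], [0, 0, 0, 0, 1], [0, 0, 0, 0, 1], [0, 0, 0, 0, 1]])

```text
t: 14.9
ee_pos: [0.5693, -0.227, 0.1035]
tcp_rot: [0.385, 0.923, 0.001, 0.0]
force: [-0.4, 1.3, 1.4]
width: 0.634
finger_force: 26.3
```

```bash
python3 go.py .569 -.2283 .102
```

```text
t 14.9 pos [ 0.5693 -0.227   0.1035] y angle 44.8 z [ 0.001  0.001 -1.   ] F [-0.4  1.3  1.4] T [ 0.58 -0.28  0.15] w 0.6344620517025013 q6 0.299947354197252
units to go [-0.02 -0.03  0.04]
```

Call:
apply_moves(commands=[[0, 0, 0, 0, 1], [0, 0, 0, -1, 1], [0, 0, 0, -1, 1], [0, 0, 0, -1, 1], [0, 0, 0, -1, 1]])

```text
t: 15.32
ee_pos: [0.5688, -0.2279, 0.1038]
tcp_rot: [0.252, 0.968, -0.001, 0.0]
force: [0.1, 2.6, 3.3]
width: 0.611
finger_force: 24.9
```

```bash
python3 go.py .569 -.2283 .102
```

```text
t 15.3167 pos [ 0.5688 -0.2279  0.1038] y angle 60.8 z [-0.    -0.002 -1.   ] F [0.1 2.6 3.3] T [ 0.77 -0.05 -0.13] w 0.6111919382869974 q6 0.01919096340820003
units to go [-0.01 -0.01  0.04]
```

Call:
apply_moves(commands=[[0, 0, 0, -1, 1], [0, 0, 0, -1, 1], [0, 0, 0, -1, 1], [0, 0, 0, -1, 1], [0, 0, 0, 0, 1]])

```text
t: 15.73
ee_pos: [0.5695, -0.2285, 0.103]
tcp_rot: [0.116, 0.993, -0.001, 0.001]
force: [2.6, -0.0, -1.7]
width: 0.602
finger_force: 27.7
```

```bash
python3 go.py .569 -.2283 .102;  python3 -c "
from h import *
im=get_image('scene');cv2.imwrite('pics/s5.png',cv2.resize(im['color'][210:380,120:320],None,fx=3,fy=3,interpolation=2))"
```

```text
t 15.7333 pos [ 0.5695 -0.2285  0.103 ] y angle 76.7 z [ 0.001 -0.003 -1.   ] F [ 2.6 -0.  -1.7] T [-0.71 -0.6  -0.24] w 0.601799116819884 q6 -0.25786572569519245
units to go [0.01 0.   0.02]
```

View pics/s5.png

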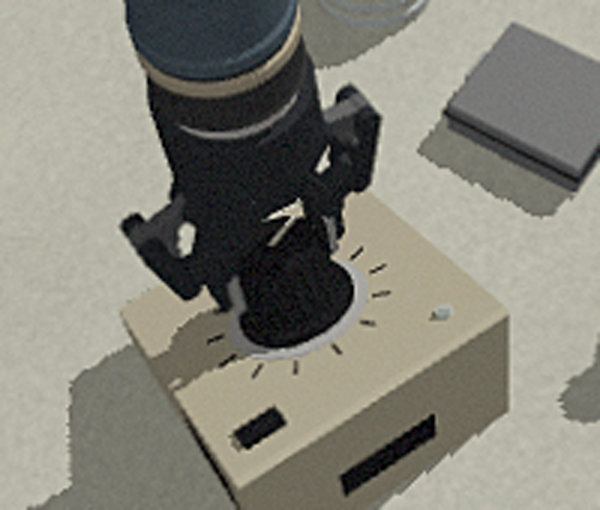

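The top pointer now shows at about (285,228), still heading towards the back and left. I'll finish this stroke, then lift clear and measure the pointer.

Call:
apply_moves(commands=[[0, 0, 0, -1, 1], [0, 0, 0, -1, 1], [0, 0, 0, -1, 1], [0, 0, 0, -1, 1], [0, 0, 0, 0, 1]])

```text
t: 16.2
ee_pos: [0.5679, -0.2293, 0.1048]
tcp_rot: [-0.022, 1.0, -0.003, -0.001]
force: [-3.4, 2.0, 5.8]
width: 0.602
finger_force: 51.9
```

```bash
python3 go.py .569 -.2283 .102
```

```text
t 16.2 pos [ 0.5679 -0.2293  0.1048] y angle 92.5 z [-0.002 -0.005 -1.   ] F [-3.4  2.   5.8] T [-1.9   0.69 -0.98] w 0.6019305898263103 q6 -0.5338869435381041
units to go [-0.03  0.02  0.07]
```

Call:
apply_moves(commands=[[0, 0, 0, -1, 1], [0, 0, 0, -1, 1], [0, 0, 0, -1, 1], [0, 0, 0, 0, 1]])

```text
t: 16.53
ee_pos: [0.5628, -0.2304, 0.1058]
tcp_rot: [-0.126, 0.992, -0.003, -0.006]
force: [-16.7, -3.0, 15.3]
width: 0.603
finger_force: 62.9
```

```bash
python3 go.py .569 -.2283 .102
```

```text
t 16.5333 pos [ 0.5628 -0.2304  0.1058] y angle 104.5 z [-0.012 -0.007 -1.   ] F [-16.7  -3.   15.3] T [-1.33  3.42 -0.25] w 0.6029822659065541 q6 -0.7450500684244132
units to go [-0.16  0.01  0.09]
```

Call:
apply_moves(commands=[[0, 0, 0, 0, 0], [0, 0, 0, 0, 0], [0, 0, 0, 0, 0], [0, 0, -0.5, 0, 0], [0, 0, -0.9, 0, 0], [0, 0, -0.9, 0, 0], [0.9, 0, 0, 0, 0], [0.9, 0, 0, 0, 0], [0.9, 0, 0, 0, 0], [0.9, 0, 0, 0, 0], [0.9, 0, 0, 0, 0]])

```text
t: 17.45
ee_pos: [0.3938, -0.2728, 0.1948]
tcp_rot: [-0.128, 0.992, 0.0, 0.0]
force: [-0.4, -0.5, -0.1]
width: 0.998
finger_force: 0.0
```

```bash
python3 go.py .569 -.2283 .102;  python3 -c "
from h import *
A=cv2.resize(get_image('scene')['color'][260:360,150:290],None,fx=3,fy=3,interpolation=2)
B=cv2.resize(get_image('top')['color'][140:215,335:435],None,fx=3.5,fy=4,interpolation=2)
cv2.imwrite('pics/s6.png',np.hstack([A,B]))"
```

```text
t 17.45 pos [ 0.3938 -0.2728  0.1948] y angle 104.7 z [ 0.     0.001 -1.   ] F [-0.4 -0.5 -0.1] T [-0.02  0.01  0.05] w 0.9976636508883309 q6 -1.0035985110610337
units to go [-4.52 -0.04  2.32]
```

View pics/s6.png

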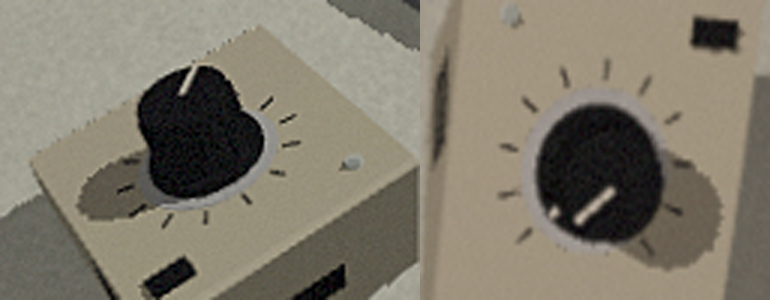

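The pointer mark in the top view is near the lower-left (anticlockwise) end tick. I'll measure its angle against the ticks.

```bash
cat > ang.py <<'E'
from h import *
O=np.array([.5839,-.2324,0]); Z=R.from_euler("z",-.2694).as_matrix()
n=Z@[-.435,0,.9]; ex=Z@[.9,0,.435]; ey=Z@[0,1,0]
def rect(im,h,S=6,half=50):  # rectified panel-plane view, h m above panel
    g=np.arange(-half*S,half*S)/S/1000
    U,V=np.meshgrid(-g,-g) # col right=-ey, row up=+ex
    P=O+[0,0,.086]+n*h+V.reshape(-1,1)*ex+U.reshape(-1,1)*ey
    m=proj(im,P).reshape(*U.shape,2).astype(np.float32)
    return cv2.remap(im["color"],m,None,cv2.INTER_CUBIC),U,V
if __name__=="__main__":
    im=get_image("top")
    for h,rl,rh,th in((0.045,.005,.0245,110),(.008,.027,.0325,110),(0,.036,.047,None)):
        I,U,V=rect(im,h); g=I.max(2).astype(float); r=np.hypot(U,V); a=np.degrees(np.arctan2(-U,V)) # clockwise from upslope
        k=(r>rl)&(r<rh)
        if th: 
            w=np.clip(g-90,0,None)*k if h>.04 else g*k
            if h>.04:
                x,y=(w*V).sum()/w.sum(),(w*-U).sum()/w.sum(); print("top pointer centroid angle",np.degrees(np.arctan2(y,x)),np.hypot(x,y))
        else:
            prof=[np.median(g[k&(abs((a-d+180)%360-180)<1.5)]) for d in range(-180,180,3)]
            print([(d,int(p)) for d,p in zip(range(-180,180,3),prof) if p<np.median(prof)-12])
    a=rect(im,.045,4,50)[0]; b=rect(im,.0,4,50)[0]; cv2.imwrite("pics/r.png",np.hstack([a,b]))
E
python3 ang.py
```

```text
top pointer centroid angle -130.20387040143223 0.014529469230411306
[(-108, 142), (72, 118), (75, 106), (78, 91), (81, 94), (84, 106), (87, 105), (90, 105), (93, 106), (96, 104), (99, 105), (102, 105), (105, 80), (108, 73), (111, 102), (114, 105), (117, 104), (120, 105), (123, 105), (126, 107), (129, 106), (132, 89), (135, 72), (138, 99), (141, 106), (144, 107), (147, 110), (150, 132)]
```

View pics/r.png

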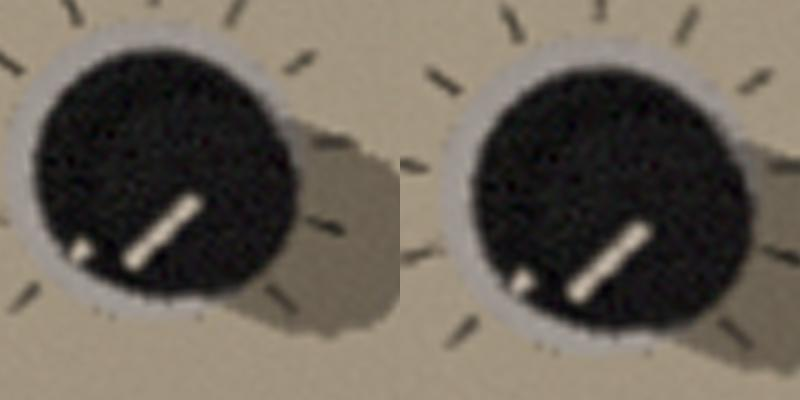

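The pointer reads about -131°, and the end tick is at -135°. It's at or very near the stop, so I'll do one more stroke to seat it there.

Call:
apply_moves(commands=[[-0.9, 0, 0, 0, 0], [-0.9, 0, 0, 0, 0], [-0.9, 0, 0, 0, 0], [-0.9, 0, 0, 0, 0], [-0.9, 0, 0, 0, 0], [0, 0, 0, 1, 0], [0, 0, 0, 1, 0], [0, 0, 0, 1, 0], [0, 0, 0, 1, 0], [0, 0, 0, 1, 0], [0, 0, 0, 1, 0]])

```text
t: 18.52
ee_pos: [0.5705, -0.2263, 0.1944]
tcp_rot: [0.082, 0.997, 0.001, 0.0]
force: [-0.2, -0.3, 0.2]
width: 0.999
finger_force: 0.0
```

Call:
apply_moves(commands=[[0, 0, 0.5, 1, 0], [0, 0, 0.6, 1, 0], [0, 0, 0.6, 1, 0], [0, 0, 0.6, 1, 0], [0, 0, 0, 0, 0], [0, 0, 0, 0, 1], [0, 0, 0, 0, 1], [0, 0, 0, 0, 1], [0, 0, 0, 0, 1], [0, 0, 0, 0, 1]])

```text
t: 19.35
ee_pos: [0.5703, -0.2286, 0.1061]
tcp_rot: [0.219, 0.976, -0.001, 0.002]
force: [-0.7, -1.5, 4.4]
width: 0.603
finger_force: 27.1
```

Call:
apply_moves(commands=[[0, 0, 0, -1, 1], [0, 0, 0, -1, 1], [0, 0, 0, 0, 1]])

```text
t: 19.6
ee_pos: [0.568, -0.2279, 0.1061]
tcp_rot: [0.15, 0.989, -0.001, -0.0]
force: [-6.0, 1.5, 7.5]
width: 0.601
finger_force: 24.8
```

```bash
python3 go.py .569 -.2283 .102
```

```text
t 19.6 pos [ 0.568  -0.2279  0.1061] y angle 72.7 z [-0.001 -0.001 -1.   ] F [-6.   1.5  7.5] T [ 0.04  1.31 -0.11] w 0.6005098720637994 q6 -0.1890222498492847
units to go [-0.03 -0.    0.1 ]
```

Call:
apply_moves(commands=[[0, 0, 0, -1, 1], [0, 0, 0, -1, 1], [0, 0, 0, 0, 1]])

```text
t: 19.85
ee_pos: [0.5709, -0.2286, 0.1061]
tcp_rot: [0.081, 0.997, -0.001, 0.003]
force: [0.9, 0.8, 5.9]
width: 0.595
finger_force: 29.5
```

```bash
python3 go.py .569 -.2283 .102
```

```text
t 19.85 pos [ 0.5709 -0.2286  0.1061] y angle 80.7 z [ 0.006 -0.003 -1.   ] F [0.9 0.8 5.9] T [-0.38 -0.22 -0.13] w 0.5949050778606676 q6 -0.3275647857723998
units to go [ 0.05 -0.    0.1 ]
```

Call:
apply_moves(commands=[[0, 0, 0, -1, 1], [0, 0, 0, -1, 1], [0, 0, 0, -1, 1], [0, 0, 0, 0, 1]])

```text
t: 20.18
ee_pos: [0.5763, -0.2284, 0.1066]
tcp_rot: [-0.023, 1.0, -0.001, 0.009]
force: [11.7, 1.2, -0.7]
width: 0.595
finger_force: 48.2
```

```bash
python3 go.py .569 -.2283 .102
```

```text
t 20.1833 pos [ 0.5763 -0.2284  0.1066] y angle 92.7 z [ 0.017 -0.002 -1.   ] F [11.7  1.2 -0.7] T [-0.56 -2.74 -0.53] w 0.5949250818803831 q6 -0.5353087437906658
units to go [0.18 0.01 0.11]
```

Call:
apply_moves(commands=[[0, 0, 0, 0, 0], [0, 0, 0, 0, 0], [0, 0, 0, 0, 0], [0, 0, -0.6, 0, 0], [0, 0, -0.9, 0, 0], [0, 0, -0.9, 0, 0], [0.9, 0, 0, 0, 0], [0.9, 0, 0, 0, 0], [0.9, 0, 0, 0, 0], [0.9, 0, 0, 0, 0], [0.9, 0, 0, 0, 0], [0, 0, 0, 0, 0]])

```text
t: 21.18
ee_pos: [0.3827, -0.2344, 0.1979]
tcp_rot: [-0.022, 1.0, 0.002, -0.003]
force: [0.8, -0.3, -1.0]
width: 1.003
finger_force: 0.0
```

```bash
python3 go.py .569 -.2283 .102; python3 ang.py
```

```text
t 21.1833 pos [ 0.3827 -0.2344  0.1979] y angle 92.5 z [-0.007  0.003 -1.   ] F [ 0.8 -0.3 -1. ] T [ 0.03 -0.05  0.06] w 1.002869578585819 q6 -0.7406823445196273
units to go [-4.67 -0.06  2.37]
top pointer centroid angle -131.75096747509497 0.014269732011851664
[(-108, 143), (72, 119), (75, 106), (78, 91), (81, 98), (84, 107), (87, 108), (90, 106), (93, 105), (96, 106), (99, 109), (102, 108), (105, 80), (108, 74), (111, 102), (114, 109), (117, 106), (120, 107), (123, 107), (126, 105), (129, 107), (132, 90), (135, 73), (138, 100), (141, 107), (144, 107), (147, 110), (150, 135)]
```

View pics/r.png

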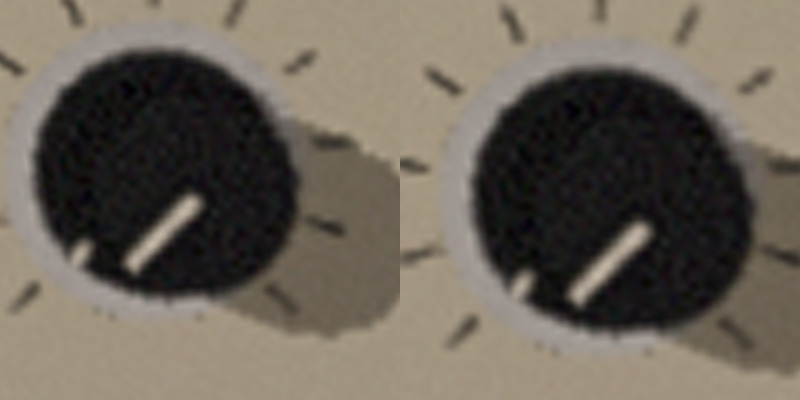

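The knob moved by no more than 1.5° during a 32° stroke that slipped, so it's against the stop. I'll check the line direction numerically and work out the turret approach.

```bash
python3 - <<'E'
from ang import *
im=get_image("top"); I,U,V=rect(im,.045); g=I.max(2); r=np.hypot(U,V)
m=((g>110)&(r<.024)).astype(np.uint8); nl,lab,st,_=cv2.connectedComponentsWithStats(m); k=1+st[1:,4].argmax(); ys,xs=np.nonzero(lab==k)
def ang(P):
    d=cv2.fitLine(P.astype(np.float32),cv2.DIST_L2,0,.01,.01).ravel()[:2]; return d,np.degrees(np.arctan2(-d[0],-d[1])),len(P)
print("pointer",ang(np.c_[xs,ys]))
I,U,V=rect(im,0.); g=I.max(2); r=np.hypot(U,V)
for s in(1,-1):
    m=((g<(125 if s>0 else 90))&(r>.036)&(r<.049)&(V<-.02)&(s*U>.02)&(abs(abs(np.degrees(np.arctan2(U,V)))-135)<10)).astype(np.uint8)
    ys,xs=np.nonzero(m); 
    if len(xs)>5: print("tick",ang(np.c_[xs,ys]))
# turret bar
ims=im; z=.131; S=4; c=np.array([.5942,.2922]); gg=np.arange(-160,160)/S/1000
X,Y=np.meshgrid(gg,gg); m=proj(im,np.c_[X.ravel()+c[0],Y.ravel()+c[1],0*X.ravel()+z]).reshape(320,320,2).astype(np.float32)
T=cv2.remap(im["color"],m,None,cv2.INTER_CUBIC).max(2)
w=((T<55)).astype(np.uint8); nl,lab,st,cen=cv2.connectedComponentsWithStats(w); k=1+st[1:,4].argmax()
ys,xs=np.nonzero(lab==k); P=np.c_[xs,ys].astype(np.float32); print("bar",cv2.minAreaRect((P-160)/S),((P-160)/S).mean(0)/1000+c)
T2=proj(im,[[c[0],c[1],.093]]);print(T2)
E
python3 go.py .594 .292 .101
```

```text
pointer (array([ 0.7040959, -0.7101049], dtype=float32), np.float32(-44.756546), 3392)
tick (array([ 0.6805467, -0.7327047], dtype=float32), np.float32(-42.88638), 690)
tick (array([0.74998  , 0.6614605], dtype=float32), np.float32(-131.41135), 2421)
bar ((-4.98576545715332, -10.995552062988281), (72.51164245605469, 15.312231063842773), 62.35402297973633) [0.58770373 0.2790118 ]
[[108.38448346 228.17890923]]
t 21.2833 pos [ 0.3878 -0.2357  0.199 ] y angle 92.6 z [-0.     0.001 -1.   ] F [ 0.7 -0.1  0.8] T [-0.05 -0.01  0.03] w 0.9987652896652355 q6 -0.7389634909339016
units to go [-5.74 12.95  2.46]
```

The pointer line sits at -135.2°, exactly the anticlockwise stop, so the lamp is off. Now the turret: the bar is at 62.4°, so the tool's y axis needs to be at 152.4°.

Call:
apply_moves(commands=[[-0.383, 0.863, 0, 0, 0], [-0.383, 0.863, 0, 0, 0], [-0.383, 0.863, 0, 0, 0], [-0.383, 0.863, 0, 0, 0], [-0.383, 0.863, 0, 0, 0], [-0.383, 0.863, 0, 0, 0], [-0.383, 0.863, 0, 0, 0], [-0.383, 0.863, 0, 0, 0], [-0.383, 0.863, 0, 0, 0], [-0.383, 0.863, 0, 0, 0]])

```text
t: 22.12
ee_pos: [0.5272, 0.1191, 0.1991]
tcp_rot: [-0.024, 1.0, 0.0, 0.0]
force: [0.2, -1.3, 0.7]
width: 0.999
finger_force: 0.0
```

Call:
apply_moves(commands=[[-0.383, 0.863, 0, 0, 0], [-0.383, 0.863, 0, 0, 0], [-0.383, 0.863, 0, 0, 0], [-0.383, 0.863, 0, 0, 0], [-0.383, 0.863, 0, 0, 0], [0, 0, 0, -1, 0], [0, 0, 0, -1, 0], [0, 0, 0, -1, 0], [0, 0, 0, -1, 0], [0, 0, 0, -1, 0], [0, 0, 0, -1, 0], [0, 0, 0, -1, 0]])

```text
t: 23.12
ee_pos: [0.5948, 0.2935, 0.1983]
tcp_rot: [-0.267, 0.964, 0.0, -0.0]
force: [0.4, 0.3, 0.3]
width: 1.001
finger_force: 0.0
```

Call:
apply_moves(commands=[[0, 0, 0, -1, 0], [0, 0, 0, -1, 0], [0, 0, 0, -1, 0], [0, 0, 0, -1, 0], [0, 0, 0, -1, 0], [0, 0, 0, -1, 0], [0, 0, 0, -1, 0], [0, 0, 0, -1, 0], [0, 0, 0, 0, 0], [0, 0, 0, 0, 0]])

```text
t: 23.95
ee_pos: [0.5947, 0.293, 0.1986]
tcp_rot: [-0.52, 0.854, 0.0, -0.0]
force: [0.2, 1.0, 0.6]
width: 0.999
finger_force: 0.0
```

```bash
python3 go.py .594 .292 .104
```

```text
t 23.95 pos [0.5947 0.293  0.1986] y angle 152.6 z [-0.001  0.    -1.   ] F [0.2 1.  0.6] T [ 0.02 -0.01 -0.01] w 0.9993577620080267 q6 -0.7364458760397011
units to go [0.03 0.   2.36]
```

Call:
apply_moves(commands=[[0, 0, 0.5, 0, 0], [0, 0, 0.5, 0, 0], [0, 0, 0.5, 0, 0], [0, 0, 0.4, 0, 0], [0, 0, 0.25, 0, 0], [0, 0, 0.15, 0, 0], [0, 0, 0, 0, 0], [0, 0, 0, 0, 0]])

```text
t: 24.62
ee_pos: [0.5946, 0.2923, 0.1077]
tcp_rot: [-0.52, 0.854, -0.0, 0.0]
force: [-0.2, 0.0, 0.9]
width: 1.001
finger_force: 0.0
```

Call:
apply_moves(commands=[[0, 0, 0, 0, 1], [0, 0, 0, 0, 1], [0, 0, 0, 0, 1], [0, 0, 0, 0, 1], [0, 0, 0, 0, 1], [0, 0, 0, 0, 1], [0, 0, 0, 0, 1], [0, 0, 0, 0, 1]], newtons=40)

```text
t: 25.28
ee_pos: [0.5941, 0.2923, 0.1079]
tcp_rot: [-0.52, 0.854, 0.0, 0.0]
force: [-1.3, 1.6, 2.2]
width: 0.179
finger_force: 41.7
```

```bash
python3 go.py .594 .292 .104; python3 -c "
from h import *
im=get_image('scene');cv2.imwrite('pics/s7.png',cv2.resize(im['color'][60:230,300:470],None,fx=3,fy=3,interpolation=2))"
```

```text
t 25.2833 pos [0.5941 0.2923 0.1079] y angle 152.7 z [-0.     0.001 -1.   ] F [-1.3  1.6  2.2] T [0.06 0.36 0.04] w 0.17934221526953045 q6 -0.7385925464518971
units to go [ 0.01 -0.    0.1 ]
```

The bar is gripped at 15 mm. Turning 60° clockwise, more slowly at the end.

Call:
apply_moves(commands=[[0, 0, 0, 0.6, 1], [0, 0, 0, 0.8, 1], [0, 0, 0, 0.8, 1], [0, 0, 0, 0.8, 1], [0, 0, 0, 0.8, 1], [0, 0, 0, 0.8, 1], [0, 0, 0, 0.8, 1], [0, 0, 0, 0.8, 1], [0, 0, 0, 0.8, 1], [0, 0, 0, 0.8, 1]])

```text
t: 26.17
ee_pos: [0.5945, 0.2919, 0.1078]
tcp_rot: [-0.27, 0.963, -0.0, 0.0]
force: [-1.0, -0.4, 3.1]
width: 0.178
finger_force: 41.7
```

Call:
apply_moves(commands=[[0, 0, 0, 0.8, 1], [0, 0, 0, 0.8, 1], [0, 0, 0, 0.8, 1], [0, 0, 0, 0.8, 1], [0, 0, 0, 0.8, 1], [0, 0, 0, 0.8, 1], [0, 0, 0, 0.8, 1], [0, 0, 0, 0.6, 1], [0, 0, 0, 0.6, 1], [0, 0, 0, 0.4, 1], [0, 0, 0, 0, 1], [0, 0, 0, 0, 1]])

```text
t: 27.17
ee_pos: [0.5947, 0.2914, 0.1078]
tcp_rot: [-0.024, 1.0, -0.001, 0.0]
force: [-0.9, -2.5, 3.0]
width: 0.177
finger_force: 41.8
```

```bash
python3 go.py .594 .292 .104
```

```text
t 27.1667 pos [0.5947 0.2914 0.1078] y angle 92.7 z [ 0.001 -0.001 -1.   ] F [-0.9 -2.5  3. ] T [-0.34  0.22 -0.05] w 0.17692582848512828 q6 0.3079048899291932
units to go [0.02 0.02 0.1 ]
```

The hand turned exactly 60° with low residual torque. Releasing, rising and backing away to check.

Call:
apply_moves(commands=[[0, 0, 0, 0, 0], [0, 0, 0, 0, 0], [0, 0, 0, 0, 0], [0, 0, 0, 0, 0], [0, 0, 0, 0, 0], [0, 0, -0.4, 0, 0], [0, 0, -0.8, 0, 0], [0, 0, -0.9, 0, 0], [0, 0, -0.9, 0, 0]])

```text
t: 27.92
ee_pos: [0.5935, 0.2919, 0.2275]
tcp_rot: [-0.024, 1.0, -0.0, -0.001]
force: [0.3, 0.4, 0.2]
width: 1.0
finger_force: 0.0
```

Call:
apply_moves(commands=[[0.9, 0, 0, 0, 0], [0.9, 0, 0, 0, 0], [0.9, 0, 0, 0, 0], [0.9, 0, 0, 0, 0], [0.9, 0, 0, 0, 0], [0.9, 0, 0, 0, 0], [0, 0, 0, 0, 0], [0, 0, 0, 0, 0]])

```text
t: 28.58
ee_pos: [0.377, 0.282, 0.2275]
tcp_rot: [-0.024, 1.0, 0.0, 0.0]
force: [-0.6, 0.1, 0.5]
width: 0.997
finger_force: 0.0
```

```bash
python3 go.py .594 .292 .104; python3 - <<'E'
from ang import *
im=get_image("top"); I,U,V=rect(im,.045); g=I.max(2); r=np.hypot(U,V)
m=((g>110)&(r<.024)).astype(np.uint8); nl,lab,st,_=cv2.connectedComponentsWithStats(m); k=1+st[1:,4].argmax(); ys,xs=np.nonzero(lab==k)
d=cv2.fitLine(np.c_[xs,ys].astype(np.float32),cv2.DIST_L2,0,.01,.01).ravel()[:2]; print("pointer",np.degrees(np.arctan2(-d[0],-d[1])))
for l in("dishes","slide_box","reagent"): print(l,[np.round(r["pixel"]) for r in cut_out(im,l)[:2]])
a=cv2.resize(im["color"],None,fx=.8,fy=.8); b=cv2.resize(im["color"][170:290,60:180],None,fx=2.7,fy=2.7,interpolation=2)
W=np.zeros((340,780,3),np.uint8); W[:336,:448]=a; W[:324,452:776]=b; cv2.imwrite("pics/f.png",W)
E
```

```text
t 28.5833 pos [0.377  0.282  0.2275] y angle 92.8 z [ 0.001  0.    -1.   ] F [-0.6  0.1  0.5] T [ 0.02 -0.05 -0.03] w 0.9973489921408808 q6 0.4506608385774282
units to go [-5.43 -0.02  3.09]
pointer -44.75322
dishes [array([273., 300.])]
slide_box [array([266., 218.])]
reagent [array([254., 130.]), array([385., 184.])]
```

View pics/f.png

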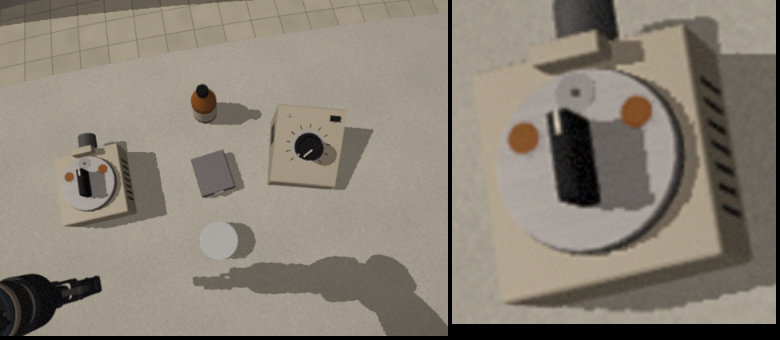

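The blank is at the port (crop 575,92), with the amber filters either side at (523,137) and (637,110). The dimmer is on its stop, and the dishes, slide box and bottle haven't moved. Handing in.

```bash
python3 -c "
from station import *
print(sign_off())"
```

```text
the job is handed in; nothing more can be done
None
```

The lamp is shut down and the job handed in at about 29 s: the dimmer is on its anticlockwise stop, then the turret went one place clockwise with the blank at the port, and the dishes, slide box and bottle are where they were.

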